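# Lever open the red drill-bit case with the pry knife

### The job

The red-lidded drill-bit case is stiff and its slot is too narrow for fingers: take the orange-handled pry knife, slide its blade into the slot under the red lid's front lip and lever the lid up with it until it stands open by at least 35 degrees. Then lay the knife flat on the bench, without dropping it, and let go. Touch the red case with the knife only, and leave the blue case alone.

Things in the scene. Friction and masses are not known exactly. Their poses are not given: they have to be found in the camera images.
- knife: Loose pry knife, 120 g, lying on the bench (a black screwdriver lies beyond it): orange handle 90 long (x), 26 wide (y), 22 high (z), and a flat steel blade 25 wide, 3 thick at its +x end. Origin: centre of the handle, 11 mm up when flat. +x points along the blade, whose end is at x = 120, z = 0. Grip it across y at the origin; its centre of mass is 10 to 25 mm towards the blade.
- red_case: Black case with a red lid, fixed. Origin: centre of its underside, on the bench; its front (-x) faces roughly towards the robot. Box 80 (x) by 100 (y) by 40 high, front wall at x = -40. The closed lid overhangs it by a lip to x = -60, underside z = 40. Below is a ledge to x = -60, top z = 26: between them a slot 14 high, 20 deep, 100 wide, open in front and at both ends.
- red_lid (a joint): Hinge of the red lid, along the case's y at x = +40, z = 40; rad: 0 closed, growing as the lid's front edge rises, up to 1.9. The lid is a flat plate 8 thick, 100 from hinge to front edge, 100 wide (its top at z = 48, a raised panel at 50). A stiff hinge: it takes about 1.5 N upward at the lip and stays where it is left.
- blue_case: A second case, the same in every size and frame but with a blue lid, fixed 160 to 310 mm to one side of the red one: leave it alone.
Things that resemble listed ones, but are neither listed nor needed, are in the scene too. What is meant by the knife is not turquoise, and is the larger of those in its own colour.

How it is judged:
On the way, in this order (a step that is already met when the one before it is completed fails the run):
1. the knife holds the red lid up by at least 0.2 rad (value of joint red_lid above 0.2 rad and contact force between knife and red_case above 0.2 N), for 0.1 s.
2. the knife is laid down to the bench while still held (height (world z) of knife below 0.025 m and contact force between the fingers and knife above 0.3 N), for 0.05 s.
At the end, for the whole second after the job is handed in: The red lid stands open by itself by more than 0.6 rad (about 35 degrees), and the knife lies flat on the bench, let go and at rest (the centre of its handle less than 20 mm up) (value of joint red_lid above 0.6 rad and height (world z) of knife below 0.02 m and linear speed of knife below 0.03 m/s); the robot touches nothing.
It fails at once if the robot itself touches the red case (more than 1 N) (contact force between any of the fingers, the arm and red_case above 1 N).
It fails at once if the robot or the knife touches the blue case (more than 1 N) (contact force between any of the fingers, the arm, knife and blue_case above 1 N).
It also fails if it takes over 58 s, if anything falls off the work surface, if the arm or the gripper's body presses on something with over 40 N, if the wrist force passes 120 N, or if a joint passes its speed limit or range.

### The arm

A 7-joint arm with a two-finger parallel gripper is mounted at the origin on the work surface. World frame = base frame: x ahead of the robot, y to its left, z up, the work surface at z = 0. Lengths are in m, angles in rad, forces in N, time in s.
With the tool pointing down it reaches from about 0.425 to 0.8 m from the base axis. Payload 8.3 kg.
Tool frame: the origin (TCP) lies between the finger pads; the fingertips stand 17 mm ahead of it and the grasp point (between the pads) lies 2 mm behind it; z points along the fingers, y is the line along which they close (so a half turn about z gives the same grasp; the last joint's range is limited). The gripper opens to 85 mm and grips with 20 to 120 N. Pads are 22 mm wide; open, the fingers measure 114 mm over their backs; the gripper's body (76 mm by 85 mm) begins 54 mm behind the grasp point. The pads swing forward as they close: fully open they stand 13 mm farther back than shut.
Start: joints at [1.244, 0.383, 0.016, 1.37, -0.006, 1.388, -0.046], TCP at [0.163, -0.603, 0.248] pointing down, gripper open.
Joint ranges: [-2.95, 2.95], [-0.25, 2.06], [-1.52, 1.56], [0.18, 2.33], [-1.44, 4.58], [0.02, 2.06], [-3.01, 3.01]. Speed limits (rad/s): [2.39, 2.39, 3.01, 3.01, 3.14, 3.14, 3.14].

### API

Orientations are given as a unit quaternion [x, y, z, w].
In Python, from plant import r, viewer, nets gives the robot as it stands. The module is installed in compiled form; this text tells all that it offers.
- The arm moves only by the tool arm_command, never from a script. Its argument "motion" is a list that holds one entry, the list of rows, each a list of 7 numbers: the shift along the world's x, y, z in mm, then the turn, a rotation vector about the world's x, y, z in degrees, then the finger opening in mm, from 0 to 85.4. A call has 1 to 10 rows; each row shifts and turns the commanded pose from where the row before left it; what a row does not reach is not made up. A row lasts 1/8 s, in which the tool goes at most 62.5 mm and 10.7 degrees, less where a joint would pass 70% of its speed; a pose out of reach is approached as far as the arm can. A call with a gripper value outside its range is refused whole. The fingers move at their own pace and stop on an object; "grip_force" is the grip in N (left out, the last holds). Time passes only in rows, so rows that do not move let the fingers close. It gives the time, the measured TCP pose, the force, the opening and the grip force at its end, in the units of the state.
- r.get_obs(): the state, without advancing time (a new reading comes with each control period).
- viewer.snapshot(name): name is "side" or "top"; returns the picture (400x640x3 uint8, red, green, blue); there is no depth.
- viewer.get_calibration(name): a dict with "K" (3x3 intrinsics, pixels), "world_to_cam" (4x4, takes a point from world to camera coordinates). Camera axes: x right, y up, looking along -z (the intrinsics and any distortion apply to the point x, -y, -z); pixel columns grow to the right and rows downward; lengths in m; the calibration is good to about 2 mm. A picture is of the moment at which its call begins. get_calibration takes no time and is no camera call.
- r.close_job(): hands the job in; it is judged then, once.
Trained networks look in the newest picture that a camera, given by its name, has taken for a name from the list of things; names that differ only in an ending like _2 or _b are one class to them, and where a whole thing is asked for, a point or a joint stands for the part that bears it (a point fixed in the world has none). Each returns a list of dicts, best first, with "conf" (0 to 1); they miss things now and then, are a little off and sometimes report something else, mostly with a low value. They report only what shows in the picture. A call takes as long as a camera call. They do not tell look-alikes from the thing itself.
- nets.cut_out(query, camera): "mask" (400x640 bool, what is visible of it) and "rect" ([left, top, width, height] as shares, 0 to 1, of the picture: columns of its width, rows of its height, round what is visible of it).
- nets.place_of(query, camera): "position" ([column, row] as shares, 0 to 1, of the picture: columns of its width, rows of its height: a listed point, or the origin of a listed thing).
The state is a dict: "time": time; "joint_positions": joint angles; "joint_vel": joint speeds; "effort": joint torques, N m; "tcp_pos": TCP position; "tool_rot": TCP orientation; "contact_force": force on the tool from outside, world axes, zero at the start; "wrist_torque": the same for the moment, N m; "width": finger opening in m; "finger_force": force on a finger pad.
Only numpy, scipy, OpenCV 4.12 (cv2) and the standard library are available. Lean on these libraries where they do the work, as an engineer would, in place of code of your own. Each camera call takes 0.05 s, during which the arm holds its last target. There are 200 camera calls.

## Working session

There is one attempt and no reset: what is moved stays moved. The work goes in short steps, Python scripts to look and compute and a tool call to move; the robot and the scene stay as the last step left them, time stands still between calls to the robot, and variables do not carry over. Pictures are saved under pics/ and viewed, at most 10 in all, crops included, and the job is handed in when it is done.

Besides the shell and the picture viewer there is one more tool, called as name([rows], argument=value, ...), one row to a line, values as JSON. arm_command: Moves the arm, as the interface text tells. Its arguments: {"type":"object","properties":{"motion":{"type":"array"},"grip_force":{"type":"number"}},"required":["motion"]}

```bash
mkdir -p pics; cat > h.py <<'E'
import numpy as np, cv2
from plant import r, viewer, nets
def cal(n):
    c=viewer.get_calibration(n); return np.array(c["K"]),np.array(c["world_to_cam"]),c
def proj(n,p):
    K,T,_=cal(n); p=np.atleast_2d(p); q=(T[:3,:3]@p.T).T+T[:3,3]; q=q*[1,-1,-1]; u=(K@q.T).T; return u[:,:2]/u[:,2:]
def ray(n,uv):
    K,T,_=cal(n); d=np.linalg.inv(K)@[uv[0],uv[1],1]; d=d*[1,-1,-1]; R=T[:3,:3]
    return -R.T@T[:3,3], R.T@d
def atz(n,uv,z):
    o,d=ray(n,uv); return o+d*(z-o[2])/d[2]
def tri(uv1,uv2,n1="side",n2="top"):
    o,d=ray(n1,uv1);p,e=ray(n2,uv2); s=np.linalg.lstsq(np.c_[d,-e],p-o,rcond=None)[0]
    a=o+d*s[0];b=p+e*s[1]; return (a+b)/2,np.linalg.norm(a-b)
E
python3 - <<'E'
from h import *
np.set_printoptions(precision=3,suppress=True)
for n in("side","top"):
    im=viewer.snapshot(n); cv2.imwrite(f"pics/{n}0.png",im[:,:,::-1]); c=cal(n)[2]; print(n,{k:v for k,v in c.items()})
    for q in("knife","red_case","blue_case","red_lid"):
        for d in nets.place_of(q,n): uv=np.array(d["position"])*[640,400]; print(q,d["conf"],uv,atz(n,uv,0.011 if q=="knife" else (0.04 if 'lid' in q else 0)))
print(r.get_obs())
E
```

```text
side {'K': array([[454.967,   0.   , 319.965],
       [  0.   , 454.967, 202.607],
       [  0.   ,   0.   ,   1.   ]]), 'world_to_cam': array([[-0.684, -0.729,  0.021,  0.409],
       [ 0.446, -0.395,  0.803, -0.282],
       [-0.577,  0.559,  0.595, -0.799],
       [ 0.   ,  0.   ,  0.   ,  1.   ]])}
knife 0.67 [358.592 234.08 ] [0.458 0.009 0.011]
knife 0.59 [266.368 264.4  ] [0.521 0.229 0.011]
knife 0.59 [335.808 287.   ] [0.377 0.164 0.011]
red_case 0.66 [356.48 173.2 ] [ 0.65 -0.19  0.  ]
blue_case 0.94 [289.216 200.4  ] [0.677 0.035 0.   ]Traceback (most recent call last):
  File "<stdin>", line 6, in <module>
ValueError: it knows: blue_case, knife, red_case
```

```bash
python3 - <<'E'
from h import *
np.set_printoptions(precision=3,suppress=True)
for n in("top",):
    im=viewer.snapshot(n); cv2.imwrite(f"pics/{n}0.png",im[:,:,::-1]); c=cal(n)[2]; print(n,c)
    for q in("knife","red_case","blue_case"):
        for d in nets.place_of(q,n): uv=np.array(d["position"])*[640,400]; print(q,d["conf"],uv,atz(n,uv,0.011 if q=="knife" else (0.04 if 'lid' in q else 0)))
print(r.get_obs())
E
```

```text
top {'K': array([[388.928,   0.   , 322.247],
       [  0.   , 388.928, 200.31 ],
       [  0.   ,   0.   ,   1.   ]]), 'world_to_cam': array([[ 0.029, -1.   , -0.003,  0.031],
       [ 0.982,  0.028,  0.185, -0.561],
       [-0.185, -0.008,  0.983, -0.952],
       [ 0.   ,  0.   ,  0.   ,  1.   ]])}
knife 0.9 [250.624 217.32 ] [0.516 0.237 0.011]
knife 0.89 [271.808 271.48 ] [0.376 0.173 0.011]
knife 0.71 [338.624 239.68 ] [0.464 0.001 0.011]
red_case 0.78 [414.784 171.52 ] [ 0.658 -0.205  0.   ]
blue_case 0.87 [324.416 165.   ] [0.67  0.044 0.   ]
{'time': 0.4, 'joint_positions': array([ 1.244,  0.384,  0.016,  1.37 , -0.006,  1.388, -0.047]), 'joint_vel': array([ 0.001,  0.   ,  0.002, -0.001,  0.   ,  0.   , -0.   ]), 'effort': array([ -0.001, -62.656,   0.841, -37.157,   0.016,   0.005,   0.   ]), 'tcp_pos': array([ 0.163, -0.603,  0.248]), 'tool_rot': array([ 0.991,  0.132, -0.   , -0.   ]), 'contact_force': array([-0.473,  0.777, -0.4  ]), 'wrist_torque': array([ 0.014,  0.006, -0.023]), 'finger_force': 0.0, 'width': 0.08500350756718929}
```

View pics/side0.png

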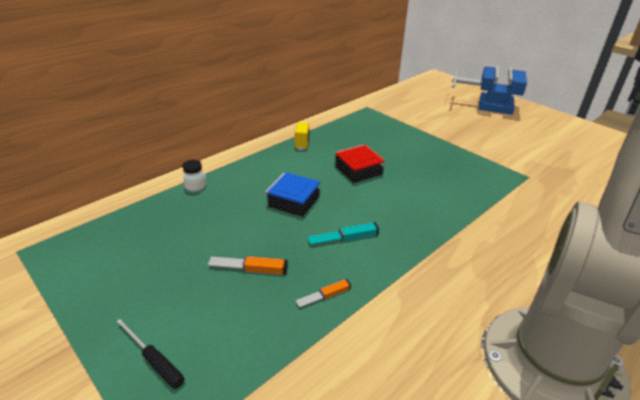

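View pics/top0.png

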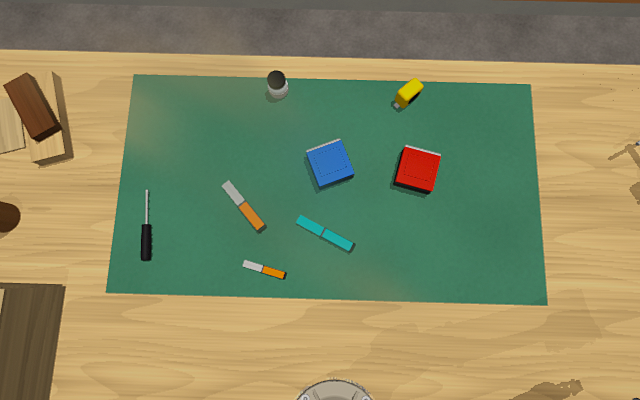

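The side view shows the large orange knife with its handle at (265,265) and blade end at (210,263). The red lid is at (358,160) and the blue one at (294,187). In the top view the knife handle is at (250,215), with its blade towards (225,183). The red lid is at (418,169), with its silver hinge edge on the far side. Next I'll fit box silhouettes to the colour masks in both views.

```bash
cat > fit.py <<'E'
from h import *
from scipy.optimize import minimize
def hsvmask(im,lo,hi,seed):
    h=cv2.cvtColor(im,cv2.COLOR_RGB2HSV); m=cv2.inRange(h,lo,hi)
    n,l,s,c=cv2.connectedComponentsWithStats(m); ok=[i for i in range(1,n) if s[i,4]>60]
    i=min(ok,key=lambda i:np.hypot(*(c[i]-seed))); return (l==i).astype(np.uint8),s[i,4],c[i]
def box(p,size,off):  # p=x,y,z,yaw
    s=np.array(np.meshgrid([-.5,.5],[-.5,.5],[-.5,.5])).reshape(3,-1).T*size+off
    c,sn=np.cos(p[3]),np.sin(p[3]); return s@np.array([[c,-sn,0],[sn,c,0],[0,0,1]]).T+p[:3]
S=4
def cost(p,ms,size,off):
    e=0
    for n,m in ms.items():
        big=cv2.resize(m,None,fx=S,fy=S,interpolation=cv2.INTER_NEAREST); a=np.zeros_like(big)
        u=(proj(n,box(p,size,off))+.5)*S*16
        cv2.fillConvexPoly(a,cv2.convexHull(u.round().astype(np.int32)),1,shift=4)
        e+=1-(a&big).sum()/(a|big).sum()
    return e
def fit(p0,ms,size,off):
    best=None
    for k in range(3):
        x0=p0 if best is None else best.x
        sim=np.vstack([x0]+[x0+d for d in np.diag([.008,.008,.006,.1])])
        best=minimize(cost,x0,(ms,size,off),method="Nelder-Mead",options=dict(initial_simplex=sim,xatol=1e-4,fatol=1e-4))
    return best.x,best.fun
E
python3 - <<'E'
from fit import *
np.set_printoptions(precision=4,suppress=True)
ims={n:viewer.snapshot(n) for n in("side","top")}
def go(lab,lo,hi,seeds,p0,size,off):
    ms={}
    for n in ims:
        ms[n],a,c=hsvmask(ims[n],lo,hi,seeds[n]); print(lab,n,a,c)
    for k in [("side","top"),("top",),("side",)]:
        if k!=("side","top"): continue
        x,f=fit(np.array(p0),{n:ms[n] for n in k},np.array(size),np.array(off)); print(lab,k,x,np.degrees(x[3]),f)
go("red",(0,180,60),(5,255,255),dict(side=(358,160),top=(418,169)),[.66,-.2,.044,-.2],[.1,.1,.008],[-.01,0,0])
go("blue",(105,150,60),(120,255,255),dict(side=(294,187),top=(330,165)),[.67,.04,.044,.2],[.1,.1,.008],[-.01,0,0])
go("handle",(8,180,90),(18,255,255),dict(side=(265,265),top=(250,215)),[.516,.237,.011,.7],[.09,.026,.022],[0,0,0])
for n in ims: print(n, hsvmask(ims[n],(0,180,60),(5,255,255),(358,160) if n=="side" else (418,169))[1])
h=cv2.resize(ims["top"][170:240,210:275],None,fx=6,fy=6,interpolation=cv2.INTER_CUBIC); g=cv2.resize(ims["side"][140:290,200:400],None,fx=4,fy=4)[:,:,::-1]
cv2.imwrite("pics/c1.png",g)
E
```

```text
red side 714 [359.4104 157.6779]
red top 1398 [417.6753 168.7532]
red ('side', 'top') [ 0.6653 -0.2048  0.0443 -0.2495] -14.293705309226691 0.15908721325529318
blue side 1006 [293.8449 188.1302]
blue top 1347 [329.9718 163.1566]
blue ('side', 'top') [0.6727 0.0328 0.0443 0.3866] 22.152852070025222 0.12236795288305391
handle side 538 [263.9926 265.0204]
handle top 269 [251.2045 215.4721]
handle ('side', 'top') [0.5216 0.2351 0.0114 0.7265] 41.626229100976126 0.5147017656983356
side 714
top 1398
```

View pics/c1.png

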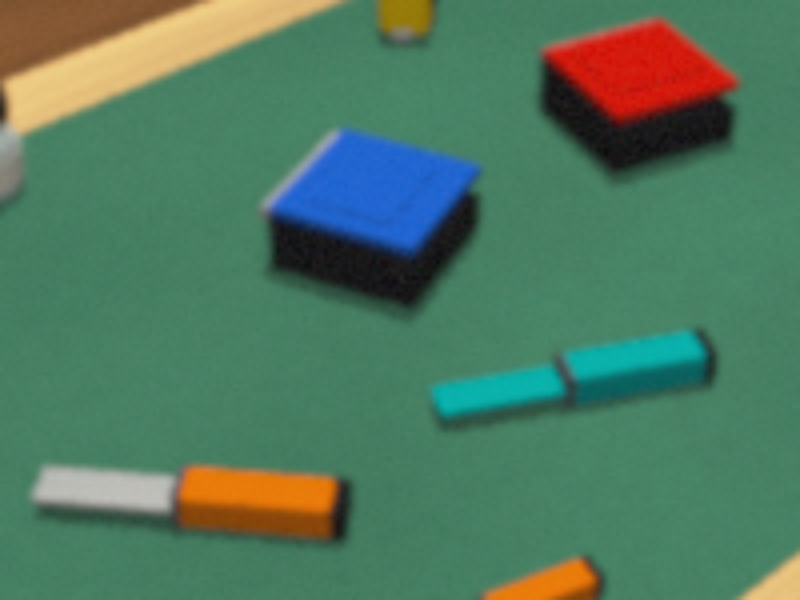

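The crop shows the lids, the knife with a dark cap and bolster at its handle ends, and its blade to the left at (40,490) in the crop. The handle mask is too tight, so I'll loosen it and find the blade end too.

```bash
python3 - <<'E'
from fit import *
np.set_printoptions(precision=4,suppress=True)
ims={n:viewer.snapshot(n) for n in("side","top")}
# handle axis: colour mask per view -> long axis; blade tip from grey mask
for n,sd,bd in(("side",(265,265),(228,263)),("top",(250,215),(233,193))):
    h=cv2.cvtColor(ims[n],cv2.COLOR_RGB2HSV); print(n,h[sd[1],sd[0]],h[bd[1],bd[0]])
ms={};mb={};cen={}
for n,sd,bd in(("side",(265,265),(228,263)),("top",(248,213),(233,193))):
    ms[n],a,c=hsvmask(ims[n],(3,120,50),(20,255,255),sd); mb[n],b,cb=hsvmask(ims[n],(0,0,110),(180,50,255),bd); cen[n]=(c,cb)
    print(n,a,c,b,cb)
print("handle tri",tri(cen["side"][0],cen["top"][0]),"blade tri",tri(cen["side"][1],cen["top"][1]))
for L,o in((.09,0),(.08,0),(.082,.0)):
    x,f=fit(np.array([.516,.235,.011,.6]),ms,np.array([L,.026,.022]),np.array([o,0,0])); print(L,x,np.degrees(x[3]),f)
try:
    x,f=fit(np.array([.516,.235,.011,.6]),mb,np.array([.075,.025,.003]),np.array([.0825,0,0])); print("blade",x,np.degrees(x[3]),f)
except Exception as e: print(e)
b=[cv2.resize(ims["top"][165:245,210:280],None,fx=5,fy=5,interpolation=cv2.INTER_CUBIC),cv2.resize(ims["top"][130:210,380:450],None,fx=5,fy=5,interpolation=cv2.INTER_CUBIC)]
cv2.imwrite("pics/c2.png",np.hstack(b)[:,:,::-1])
E
```

```text
side [ 15 244 229] [ 34   9 191]
top [ 16 205 198] [ 39  11 166]
side 613 [264.1272 265.0049] 348 [226.1006 261.7328]
top 301 [251.0332 215.4618] 264 [232.803  192.6818]
handle tri (array([0.5207, 0.2354, 0.0143]), np.float64(0.0007853098253006744)) blade tri (array([0.5816, 0.2889, 0.0143]), np.float64(0.0004766120488406627))
0.09 [0.5184 0.233  0.0142 0.7254] 41.564236642599695 0.3453443156753472
0.08 [0.5208 0.2354 0.0145 0.7306] 41.861926985977064 0.17211615181294082
0.082 [0.5205 0.2352 0.0151 0.7261] 41.60237621995837 0.19640103463112601
blade [0.5204 0.234  0.0148 0.7296] 41.80569201907372 0.1665153820125712
```

View pics/c2.png

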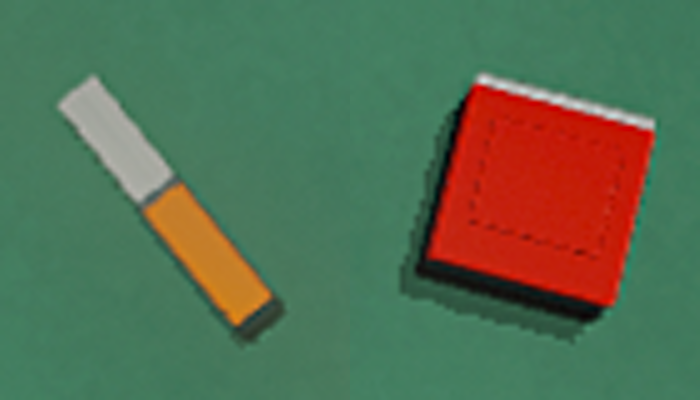

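arm_command([
  [[29,40,0,0,0,2.66,85],[29,40,0,0,0,2.66,85],[29,40,0,0,0,2.66,85],[29,40,0,0,0,2.66,85],[29,40,0,0,0,2.66,85],[29,40,0,0,0,2.66,85],[29,40,0,0,0,2.66,85],[29,40,0,0,0,2.66,85],[29,40,0,0,0,2.66,85],[29,40,0,0,0,2.66,85]],
], grip_force=80)

```text
time: 1.85
tcp_pos: [0.4538, -0.202, 0.2486]
tool_rot: [0.934, 0.357, 0.0, 0.0]
contact_force: [1.2, -0.1, -0.3]
width: 0.0847
finger_force: 0.0
```

arm_command([
  [[6.6,43.6,-14,0,0,0,85],[6.6,43.6,-14,0,0,0,85],[6.6,43.6,-14,0,0,0,85],[6.6,43.6,-14,0,0,0,85],[6.6,43.6,-14,0,0,0,85],[6.6,43.6,-14,0,0,0,85],[6.6,43.6,-14,0,0,0,85],[6.6,43.6,-14,0,0,0,85],[6.6,43.6,-14,0,0,0,85],[6.6,43.6,-14,0,0,0,85]],
])

```text
time: 3.1
tcp_pos: [0.5195, 0.2338, 0.108]
tool_rot: [0.935, 0.356, 0.0, 0.0]
contact_force: [-0.3, -0.8, 0.6]
width: 0.0852
finger_force: 0.0
```

arm_command([
  [[0,0,-20,0,0,0,85],[0,0,-20,0,0,0,85],[0,0,-20,0,0,0,85],[0,0,-15,0,0,0,85],[0,0,-10,0,0,0,85],[0,0,0,0,0,0,85]],
])

```text
time: 3.85
tcp_pos: [0.5187, 0.2323, 0.0226]
tool_rot: [0.935, 0.356, -0.001, -0.0]
contact_force: [-0.1, -0.4, 0.6]
width: 0.0852
finger_force: 0.0
```

arm_command([
  [[1,2,-2,0,0,0,85],[0,0,0,0,0,0,20],[0,0,0,0,0,0,20],[0,0,0,0,0,0,20],[0,0,0,0,0,0,20],[0,0,0,0,0,0,20],[0,0,0,0,0,0,20],[0,0,0,0,0,0,20]],
], grip_force=80)

```text
time: 4.85
tcp_pos: [0.5204, 0.2348, 0.0218]
tool_rot: [0.934, 0.356, 0.0, 0.0]
contact_force: [-1.4, 0.4, 5.6]
width: 0.0241
finger_force: 79.6
```

arm_command([
  [[0,0,10,0,0,0,20],[0,0,20,0,0,0,20],[0,0,30,0,0,0,20],[0,0,30,0,0,0,20],[0,0,30,0,0,0,20],[0,-40,0,0,0,-6,20],[0,-40,0,0,0,-6,20],[0,-40,0,0,0,-6,20],[-10,-40,0,0,0,-6,20],[-10,-40,0,0,0,-6,20]],
])

```text
time: 6.1
tcp_pos: [0.4998, 0.0336, 0.1426]
tool_rot: [0.995, 0.101, 0.001, -0.0]
contact_force: [0.6, 0.8, 0.1]
width: 0.0244
finger_force: 78.7
```

arm_command([
  [[-10,-40,0,0,0,-6,20],[-10,-40,0,0,0,-6,20],[-10,-40,0,0,0,-6,20],[0,-40,0,0,0,-6,20],[0,-30,0,0,0,-2,20],[0,0,0,0,0,0,20]],
])

```text
time: 6.85
tcp_pos: [0.47, -0.1579, 0.1419]
tool_rot: [0.992, -0.126, 0.0, 0.0]
contact_force: [1.2, 1.1, -1.2]
width: 0.0244
finger_force: 78.7
```

```bash
python3 - <<'E'
from fit import *
np.set_printoptions(precision=4,suppress=True)
o=r.get_obs();print(o["tcp_pos"],o["tool_rot"],o["width"])
t=o["tcp_pos"];q=o["tool_rot"];a=2*np.arctan2(q[1],q[0]);d=np.array([np.cos(a),np.sin(a),0])
print("yaw",np.degrees(a))
for n in("side","top"):
    im=viewer.snapshot(n); ori=t+[0,0,-.0108]
    tip=ori+.12*d; print(n,"pred tip",proj(n,tip),"pred handle front",proj(n,ori+.045*d))
    for p in(tip,): 
        u=proj(n,p)[0].round().astype(int); 
    x0,y0=max(u[0]-90,0),max(u[1]-60,0); cr=im[y0:y0+120,x0:x0+180]; print("crop at",x0,y0)
    cv2.imwrite(f"pics/k_{n}.png",cv2.resize(cr,None,fx=4,fy=4,interpolation=cv2.INTER_CUBIC)[:,:,::-1])
E
```

```text
[ 0.47   -0.1579  0.1419] [ 0.9921 -0.1257  0.0004  0.0002] 0.024377422790129666
yaw -14.446911414183491
side pred tip [[377.8156 140.6151]] pred handle front [[395.2882 153.9644]]
crop at 288 81
top pred tip [[420.6447 186.31  ]] pred handle front [[413.2387 216.1618]]
crop at 331 126
```

View pics/k_side.png

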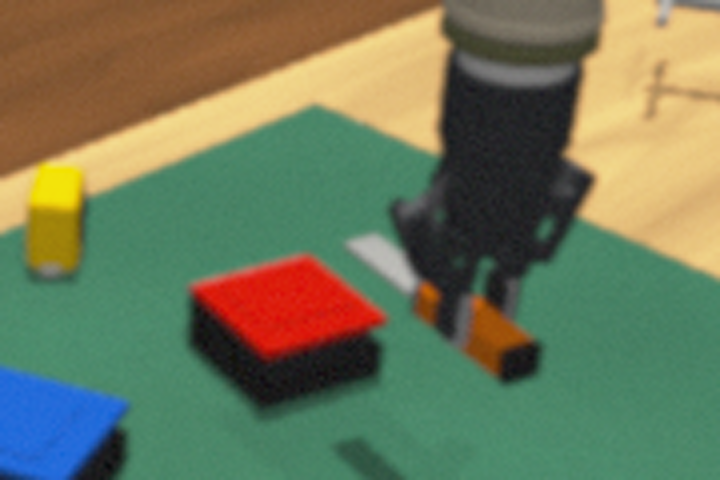

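View pics/k_top.png

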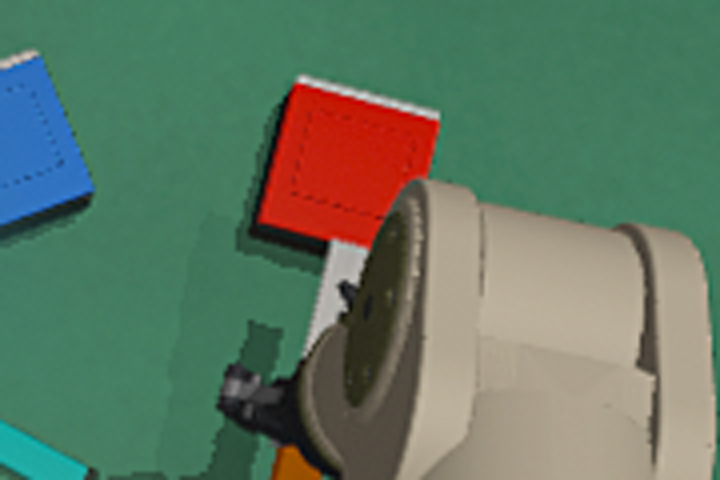

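The side crop shows the knife level, with its blade end at about (379,141), within 1 px of the prediction. The red lid is closed. The top view is partly hidden by the arm. I'll refit the red lid without its silver strip, using the first pictures.

```bash
python3 - <<'E'
from fit import *
np.set_printoptions(precision=4,suppress=True)
sd=dict(side=(358,160),top=(418,169)); ms={n:hsvmask(cv2.imread(f"pics/{n}0.png")[:,:,::-1].copy(),(0,130,50),(8,255,255),sd[n])[0] for n in sd}
for L in(.1,.096,.093,.09):
    x,f=fit(np.array([.665,-.205,.044,-.25]),ms,np.array([L,.1,.008]),np.array([-.06+L/2,0,0])); print(L,x,np.degrees(x[3]),f)
    c,s=np.cos(x[3]),np.sin(x[3]); print(" front",x[0]-.06*c,x[1]-.06*s)
    # required tcp for knife tip at case x = -75, -45
    for X in(-.075,-.045): print("  tcp",X,x[0]+(X-.12)*c,x[1]+(X-.12)*s)
E
```

```text
0.1 [ 0.6646 -0.2045  0.0456 -0.2553] -14.625653314120612 0.10536324435194155
 front 0.6065173239955285 -0.189321074248001
  tcp -0.075 0.47589183520454004 -0.15523322189389466
  tcp -0.045 0.5049197216025374 -0.1628083001948072
0.096 [ 0.6661 -0.2047  0.0462 -0.2588] -14.829839272396411 0.0935244123959783
 front 0.6081474061565088 -0.18929930663574177
  tcp -0.075 0.4776442260523649 -0.1547461594172121
  tcp -0.045 0.5066449327421747 -0.16242463657688538
0.093 [ 0.6681 -0.2052  0.0466 -0.261 ] -14.953076745678537 0.12516466159657536
 front 0.6101267465035123 -0.1897389837370028
  tcp -0.075 0.4796981885728764 -0.15490521741559024
  tcp -0.045 0.5086823125574622 -0.16264605437590415
0.09 [ 0.67   -0.2056  0.0464 -0.2684] -15.379568742891768 0.16864135905492894
 front 0.6121918602851302 -0.1897292378820168
  tcp -0.075 0.48202620511321714 -0.15392557586726446
  tcp -0.045 0.5109519062625312 -0.16188194520387608
```

arm_command([
  [[-2,2.5,-20,0,0,0,20],[0,0,-20,0,0,0,20],[0,0,-20,0,0,0,20],[0,0,-20,0,0,0,20],[0,0,-17.5,0,0,0,20],[0,0,0,0,0,0,20]],
])

```text
time: 7.7
tcp_pos: [0.4674, -0.1509, 0.0428]
tool_rot: [0.992, -0.123, -0.001, -0.001]
contact_force: [-0.5, 0.8, -1.4]
width: 0.024
finger_force: 78.7
```

arm_command([
  [[6,-2.5,1,0,0,-0.5,20],[6,-1.5,0,0,0,0,20],[5,-1.3,0,0,0,0,20],[5,-1.3,0,0,0,0,20],[4,-1,0,0,0,0,20],[3,-1,0,0,0,0,20],[0,0,0,0,0,0,20]],
])

```text
time: 8.57
tcp_pos: [0.4971, -0.1615, 0.0447]
tool_rot: [0.992, -0.129, 0.0, -0.0]
contact_force: [-0.2, -0.3, -1.2]
width: 0.0242
finger_force: 78.7
```

arm_command([
  [[4,-0.5,0,0,0,0,20],[4,-0.5,0,0,0,0,20],[0,0,0,0,0,0,20]],
])

```text
time: 8.95
tcp_pos: [0.5054, -0.1624, 0.0448]
tool_rot: [0.992, -0.129, 0.0, -0.0]
contact_force: [-0.1, -0.1, -1.5]
width: 0.0244
finger_force: 78.7
```

```bash
python3 - <<'E'
from h import *
im=viewer.snapshot("side"); cv2.imwrite("pics/ins.png",cv2.resize(im[110:230,320:480],None,fx=5,fy=5,interpolation=cv2.INTER_CUBIC)[:,:,::-1])
E
```

```text
(no output)
```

View pics/ins.png

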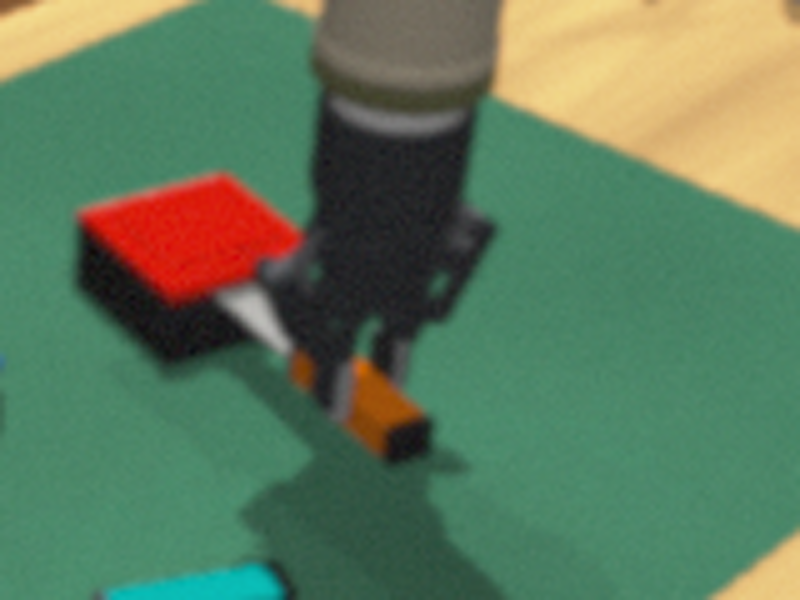

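The blade runs under the red lip at crop (235,295). Now I'll lift along the lid's arc.

arm_command([
  [[0,0,5,0,0,0,20],[0.4,-0.1,8.5,0,0,0,20],[1.3,-0.3,8.4,0,0,0,20],[2,-0.5,8.2,0,0,0,20],[2.8,-0.7,8,0,0,0,20],[0,0,0,0,0,0,20]],
])

```text
time: 9.75
tcp_pos: [0.5125, -0.1643, 0.0839]
tool_rot: [0.992, -0.129, 0.001, 0.0]
contact_force: [0.5, 0.6, -1.3]
width: 0.0239
finger_force: 78.7
```

arm_command([
  [[3.6,-0.9,7.7,0,0,0,20],[4.3,-1.1,7.2,0,0,0,20],[5,-1.3,6.8,0,0,0,20],[5.6,-1.5,6.2,0,0,0,20],[6.2,-1.6,5.6,0,0,0,20],[0,0,0,0,0,0,20]],
])

```text
time: 10.5
tcp_pos: [0.5373, -0.1707, 0.117]
tool_rot: [0.992, -0.129, 0.001, 0.0]
contact_force: [0.2, 0.3, -0.8]
width: 0.0243
finger_force: 78.8
```

```bash
python3 - <<'E'
from h import *
im=viewer.snapshot("side"); cv2.imwrite("pics/up.png",cv2.resize(im[90:230,300:480],None,fx=4,fy=4,interpolation=cv2.INTER_CUBIC)[:,:,::-1])
E
```

```text
(no output)
```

View pics/up.png

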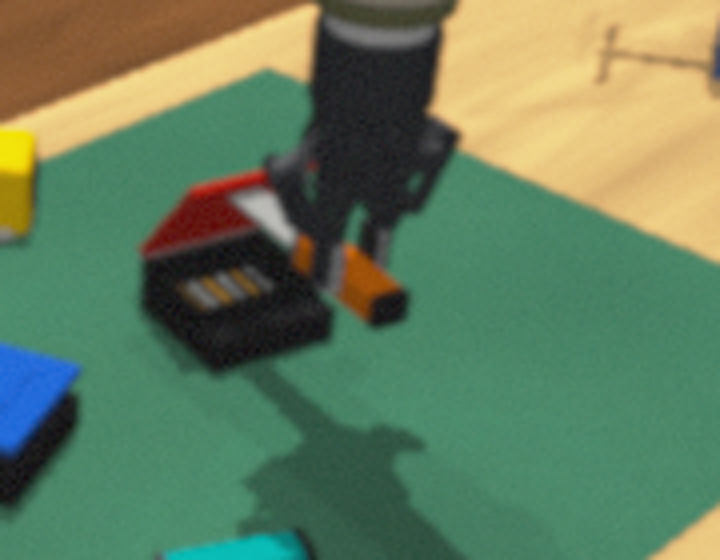

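The lid stands well open, about 45–50° (front edge at crop (230,185)), with the blade under it. Next I'll withdraw and lay the knife down.

arm_command([
  [[-5,1.3,-1,0,0,0,20],[-13,3.3,-1,0,0,0,20],[-15,3.9,0,0,0,0,20],[-15,3.9,0,0,0,0,20],[-15,3.9,0,0,0,0,20],[-13,3.3,0,0,0,0,20],[-10,2.5,0,0,0,0,20],[0,0,-20,0,0,0,20],[0,0,-20,0,0,0,20],[0,0,-20,0,0,0,20]],
])

```text
time: 11.8
tcp_pos: [0.45, -0.1484, 0.054]
tool_rot: [0.992, -0.129, 0.0, 0.0]
contact_force: [-0.1, -0.2, -1.8]
width: 0.0245
finger_force: 78.9
```

arm_command([
  [[0,0,-14,0,0,0,20],[0,0,-8,0,0,0,20],[0,0,-5,0,0,0,20],[0,0,-3,0,0,0,20],[0,0,0,0,0,0,20]],
])

```text
time: 12.42
tcp_pos: [0.4504, -0.1484, 0.0245]
tool_rot: [0.992, -0.129, 0.0, -0.0]
contact_force: [-0.8, -0.4, -0.8]
width: 0.024
finger_force: 78.9
```

arm_command([
  [[0,0,-1.5,0,0,0,20],[0,0,-1,0,0,0,20],[0,0,0,0,0,0,20],[0,0,0,0,0,0,20]],
])

```text
time: 12.92
tcp_pos: [0.4502, -0.1484, 0.0219]
tool_rot: [0.992, -0.129, 0.0, -0.0]
contact_force: [-0.1, -0.0, -1.3]
width: 0.0239
finger_force: 78.9
```

arm_command([
  [[0,0,-0.7,0,0,0,20],[0,0,0,0,0,0,20],[0,0,0,0,0,0,45],[0,0,0,0,0,0,60],[0,0,0,0,0,0,60],[0,0,0,0,0,0,60],[0,0,0,0,0,0,60],[0,0,0,0,0,0,60]],
], grip_force=20)

```text
time: 13.92
tcp_pos: [0.4502, -0.1484, 0.0212]
tool_rot: [0.992, -0.129, 0.0, -0.0]
contact_force: [0.2, -0.1, -0.0]
width: 0.0601
finger_force: 0.0
```

arm_command([
  [[0,0,10,0,0,0,60],[0,0,20,0,0,0,60],[0,0,40,0,0,0,60],[0,0,50,0,0,0,60],[0,-40,40,0,0,0,60],[0,-50,0,0,0,0,60],[0,-50,0,0,0,0,60],[0,-50,0,0,0,0,60],[0,0,0,0,0,0,60]],
])

```text
time: 15.05
tcp_pos: [0.4484, -0.343, 0.1814]
tool_rot: [0.991, -0.132, -0.0, 0.001]
contact_force: [-0.4, 0.6, 0.1]
width: 0.0597
finger_force: 0.0
```

```bash
python3 - <<'E'
from h import *
im=viewer.snapshot("side"); cv2.imwrite("pics/end.png",cv2.resize(im[90:270,260:500],None,fx=3,fy=3,interpolation=cv2.INTER_CUBIC)[:,:,::-1])
print(r.get_obs()["tcp_pos"])
E
```

```text
[ 0.44937672 -0.34012159  0.18136619]
```

View pics/end.png

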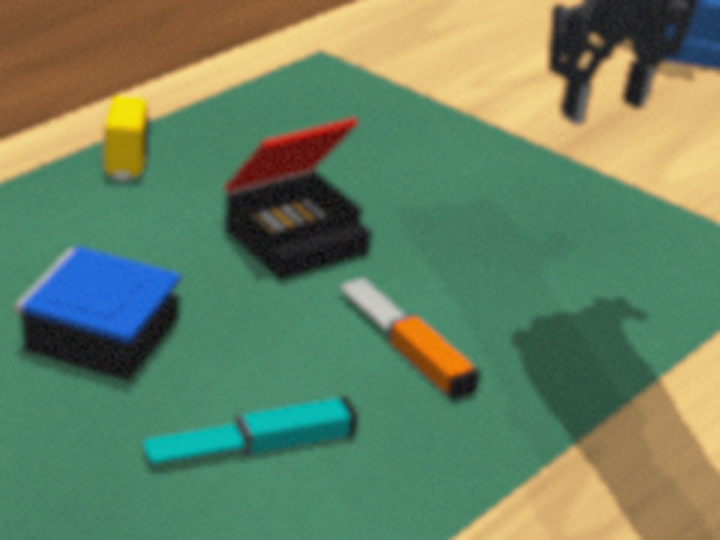

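The lid stands open with its front-right corner at crop (357,120), the knife lies flat, and the gripper is clear. I'll check the lid angle from that corner, then hand in.

```bash
python3 - <<'E'
from h import *
a=-.2575;c,s=np.cos(a),np.sin(a)
for th in(.5,.6,.7,.8,.9,1.0):
    P=[]
    for y in(.05,-.05):
        x=.04-.1*np.cos(th)-.008*np.sin(th); z=.04+.1*np.sin(th)+.008*np.cos(th)
        P.append([.6655+c*x-s*y,-.2047+s*x+c*y,z])
    print(th,((proj("side",np.array(P))-[260,90])*3).round())
E
```

```text
0.5 [[279. 187.]
 [374. 162.]]
0.6 [[277. 177.]
 [372. 152.]]
0.7 [[274. 166.]
 [369. 142.]]
0.8 [[271. 156.]
 [366. 132.]]
0.9 [[267. 147.]
 [362. 123.]]
1.0 [[263. 138.]
 [358. 114.]]
```

The corner matches about 0.93 rad, well above the 0.6 needed.

```bash
python3 -c "
from plant import r
print(r.close_job())"
```

```text
the job is handed in; nothing more can be done
None
```

The job is handed in, though no verdict came back: the pry knife levered the red lid open to about 0.93 rad (53°), and the knife now lies flat on the bench, released, with the gripper clear and the blue case untouched.

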